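# Hang the loaded label spindle in the unwinder's side-opening hooks

### The arm

A 6-joint arm with a two-finger parallel gripper is mounted at the origin on the work surface; the furniture and walls round the work are solid. World frame = base frame: x ahead of the robot, y to its left, z up, the work surface at z = 0. Lengths are in mm, angles in rad, forces in N, time in s.
With the tool pointing down it reaches from about 250 to 725 mm from the base axis. Payload 4 kg.
Tool frame: the origin (TCP) lies on the centre line of the jaws, within the pads' length; the fingertips stand 14 mm ahead of it and the grasp point (between the pads) lies 5 mm behind it (manip.tip_reach is the distance from the TCP to the fingertips, in mm); z points along the fingers, y is the line along which they close (so a half turn about z gives the same grasp; the last joint's range is limited). The gripper opens to 85 mm and grips with 20 to 120 N. Pads are 22 mm wide; open, the fingers measure 114 mm over their backs; the gripper's body (76 mm by 85 mm) begins 54 mm behind the grasp point. The pads swing forward as they close: fully open they stand 13 mm farther back than shut.
Start: joints at [-1.118, 0.241, 0.005, 1.335, 0, 1.571], TCP at [218.741, -449.613, 225.006] pointing down, gripper open.
Joint ranges: [-2.72, 2.72], [-1.05, 1.87], [-1.09, 1.28], [-1.99, 2.15], [-1.42, 1.44], [-3.14, 3.14]. Speed limits (rad/s): [2.79, 2.79, 3.14, 3.14, 3.14, 3.14].

### API

Orientations are given as a rotation vector (axis times angle).
In Python, from station import manip gives the robot as it stands. The module is installed in compiled form; this text tells all that it offers.
- The arm moves only by the shell command python3 -m creep 'ROWS' [FORCE]. ROWS is a JSON object whose one key "series" holds one flat list of numbers, 7 for each row, row after row: the closure, from -1 (fully open) to 1 (shut), then the shift along the world's x, y, z in cm, then the turn, a rotation vector about the world's x, y, z in rad. In form: {"series": [hand, x, y, z, ax, ay, az, hand, x, y, z, ax, ay, az, ...]}. A call has 1 to 5 rows; each row shifts and turns the commanded pose from where the row before left it; what a row does not reach is not made up. A row lasts 1/12 s, in which the tool goes at most 41.7 mm and 7.16 degrees, less where a joint would pass 70% of its speed; a pose out of reach is approached as far as the arm can. A call with a gripper value outside its range is refused whole. The fingers move at their own pace and stop on an object; FORCE is the grip in N (left out, the last holds). Time passes only in rows, so rows that do not move let the fingers close. It gives the time, the measured TCP pose, the force, the opening and the grip force at its end, in the units of the state.
- manip.state(): the state, without advancing time (a new reading comes with each control period).
- manip.camera(name): name is "scene" or "side" or "wrist"; returns a dict with "img" (400x640x3 uint8, red, green, blue), "mtx" (3x3 intrinsics, pixels), "eye" and "attitude" of the camera in the world. Camera axes: x right, y up, looking along -z (the intrinsics and any distortion apply to the point x, -y, -z); pixel columns grow to the right and rows downward; lengths in mm; the calibration is good to about 2 mm. A picture is of the moment at which its call begins. There is no depth.
- manip.finish_job(): hands the job in; it is judged then, once.
The state is a dict: "clock": time; "joint_positions": joint angles; "qvel": joint speeds; "joint_efforts": joint torques, N m; "tool_pos": TCP position; "orientation": TCP orientation; "wrist_force": force on the tool from outside, world axes, zero at the start; "moment": the same for the moment, N m; "opening": finger opening in mm; "finger_force": force on a finger pad.
Only numpy, scipy, OpenCV 4.12 (cv2) and the standard library are available. Lean on these libraries where they do the work, as an engineer would, in place of code of your own. Each camera call takes 0.05 s, during which the arm holds its last target. There are 200 camera calls.

### The job

The label unwinder is empty: pick up the spindle with the roll of labels on it and hang it there. Bring both spindle ends in sideways through the open mouths of the two hooks, past their spring keepers, then let them down, without dropping it, to the bottom of the throats, so that both keepers have sprung shut behind it and the roll hangs free. Go gently, by feel - the hook height is whatever the last person clamped it at - and leave the other things on the desk where they are.

Things in the scene. Friction and masses are not known exactly. Their poses are not given: they have to be found in the camera images.
- spindle: Steel spindle with a white label roll between two black square end plates; loose, 0.16 to 0.32 kg, lying on the plates' edges. Origin: middle of its axis (its y), 33 mm above the desk. Roll 60 mm in diameter, 40 mm wide (y -20 to 20): grip it across the diameter, along x, between the plates. Plates 66 x 66 x 3 mm at y = -22 and 22 mm. Either end fits either hook.
- spindle_end (a point): Tip of one bare spindle end, on the spindle's axis at its y = +49 mm; the other end is alike at y = -49 mm. The bare ends are 8 mm in diameter; a 15 mm collar reaches out to 30.5 mm from the middle.
- unwinder: Grey label unwinder fixed to the desk; origin on the desk, x away from the hook mouths. Base plate x -38 to 132, y -56 to 56 mm, 10 mm high. Post at x = 103 mm, 140 mm high; a carriage clamped on it carries two forward arms, 5 mm plates centred at y = -38 and 38 mm, joined by a crossbar at x 80 to 92 mm. Both arms end in the same hook. Seated, the spindle lies along y at x = 0, y = 0.
- hook_mid (a point): Fixed point 96 mm above the unwinder's origin, axes as the unwinder's: MIDDLE of the height range of the seated spindle's axis. The carriage is clamped anywhere from 16 mm below to 16 mm above, and no reading tells where: the seat axis S really lies at this x and y, 80 to 112 mm above the desk.
- hook_mouth (a point): Over the open front of the lips, at the unwinder's x = -30 mm, y = 0, height as hook_mid (fixed). Hooks open to -x. Each lip runs x -40 to -5.5 mm, level top 8 mm above S (a spindle on it has its axis at S + 12). Upper jaw x -22 to 10 mm, underside S + 18, top S + 30 mm. So the outer 18 mm of the lip is open from above, and the channel behind is 10 mm high.
- hook_back (a point): Middle of the line between the hooks' back walls, at x = 5.5 mm, height as hook_mid (fixed): a spindle pushed home along the lips stops with its axis at x = 1.5 mm. The throat drops just before it, 11 mm wide (x -5.5 to 5.5), bottom at S - 4 mm. The post is springy: hooks give about 1 mm per 6 to 10 N, down or back. Over 18 N between spindle and unwinder is forcing it.
- keeper_a (a joint): Spring keeper on the outer face of the unwinder's +y hook: a small steel tongue hung at x = -12 mm under the upper jaw, across the channel. 0 rad = shut; it swings inward only: the spindle pushes it to 0.8 rad or more on the way to the back wall, against about 1 N each, and springs shut when the spindle is down in the throat.
- keeper_b (a joint): The same keeper on the hook at the unwinder's -y side.
- roll_large: Upright loose label roll on the desk, 68 mm in diameter, 50 mm high, origin at the middle of its underside; bystander.
- cutter: Box cutter lying on the desk, 170 x 28 x 20 mm, long along its y; bystander.
- stapler: Stapler, 146 x 36 x 50 mm, long along its y; bystander.
Mind the look-alikes: they are no part of the job. What is shaped like the spindle but blue is not meant.

How it is judged:
By the outcome, as a careful person would: the job done as asked, in the order asked, and still so for the second after the job is handed in, with the robot touching nothing.
It also fails if it takes over 54 s, if anything falls off the work surface, if the arm or the gripper's body presses on something with over 40 N, if the wrist force passes 120 N, or if a joint passes its speed limit or range.

## Working session

There is one attempt and no reset: what is moved stays moved. The work goes in short steps, Python scripts to look and compute and a shell command to move; the robot and the scene stay as the last step left them, time stands still between calls to the robot, and variables do not carry over. Pictures are saved under pics/ and viewed, at most 10 in all, crops included, and the job is handed in when it is done.

```bash
mkdir -p pics
python3 - <<'E'
from station import manip
import cv2,numpy as np
np.set_printoptions(precision=3,suppress=True)
for n in ["scene","side"]:
    c=manip.camera(n); cv2.imwrite(f"pics/{n}0.png",c["img"][:,:,::-1])
    print(n,{k:v for k,v in c.items() if k!="img"})
print(manip.state())
E
```

```text
scene {'mtx': array([[501.424,   0.   , 313.065],
       [  0.   , 501.424, 198.034],
       [  0.   ,   0.   ,   1.   ]]), 'eye': array([-185.491,  626.787,  710.209]), 'attitude': array([ 0.475, -1.209, -2.173])}
side {'mtx': array([[410.987,   0.   , 318.131],
       [  0.   , 410.987, 199.418],
       [  0.   ,   0.   ,   1.   ]]), 'eye': array([1368.479, -658.192,  625.875]), 'attitude': array([0.995, 0.56 , 0.935])}
{'clock': 0.1, 'joint_positions': array([-1.118,  0.241,  0.004,  1.335, -0.   ,  1.571]), 'qvel': array([ 0.001, -0.001,  0.004, -0.001,  0.   ,  0.   ]), 'joint_efforts': array([  0.001, -37.314,  25.301,   0.011,   0.   ,  -0.   ]), 'tool_pos': array([ 218.494, -449.097,  224.196]), 'orientation': array([-3.06 , -0.705,  0.001]), 'wrist_force': array([-0.753,  0.499,  0.923]), 'moment': array([-0.014,  0.01 ,  0.021]), 'finger_force': 0.0, 'opening': 85.22289522888951}
```

View pics/scene0.png

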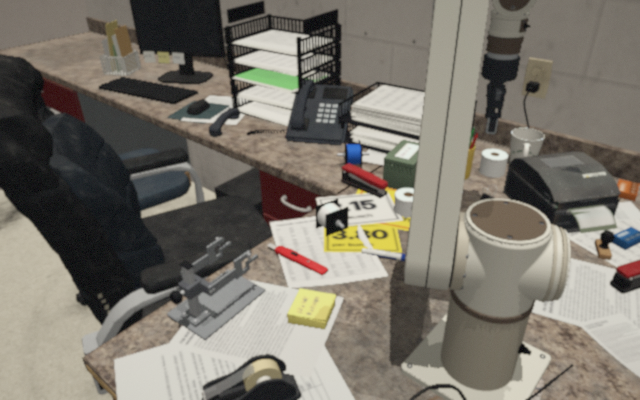

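View pics/side0.png

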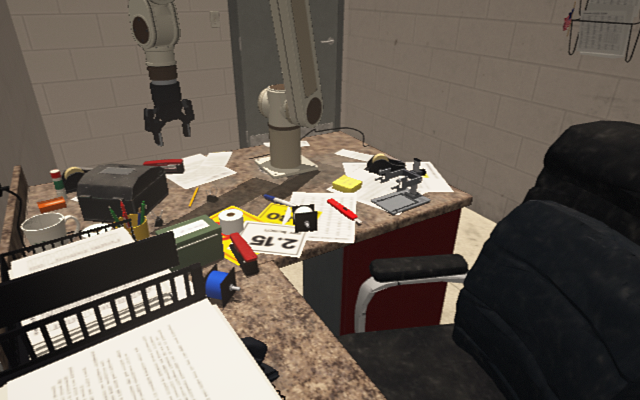

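The scene view shows the white roll with black plates at about (333,215), the unwinder at (213,290), the cutter at (298,259) and the stapler at (365,178). In the side view they are at (304,217), (400,190), (343,209) and (243,252). The blue decoy is at (353,153) in the scene view.

```bash
cat > h.py <<'E'
import numpy as np,cv2
from scipy.spatial.transform import Rotation as R
from station import manip
np.set_printoptions(precision=3,suppress=True)
def ray(c,u,v):
    d=np.linalg.inv(c["mtx"])@[u,v,1.]; return R.from_rotvec(c["attitude"]).apply([d[0],-d[1],-d[2]])
def plane(c,u,v,z):
    d=ray(c,u,v); return c["eye"]+d*(z-c["eye"][2])/d[2]
def two(c1,p1,c2,p2):
    a,b=ray(c1,*p1),ray(c2,*p2); s=np.linalg.lstsq(np.c_[a,-b],c2["eye"]-c1["eye"],rcond=None)[0]
    x,y=c1["eye"]+a*s[0],c2["eye"]+b*s[1]; return (x+y)/2,np.linalg.norm(x-y)
def proj(c,p):
    q=R.from_rotvec(c["attitude"]).inv().apply(np.asarray(p,float)-c["eye"]); q=q@np.diag([1,-1,-1])
    w=q@c["mtx"].T; return w[...,:2]/w[...,2:]
E
python3 - <<'E'
from h import *
a,b=manip.camera("scene"),manip.camera("side")
for n,p,q in [("spindle",(333,215),(304,217)),("unw",(213,290),(400,190)),("cutter",(298,259),(343,209)),("stapler",(365,178),(243,252)),("roll",(404,200),(231,220))]: print(n,*two(a,p,b,q))
A=cv2.resize(a["img"][170:345,155:420],None,fx=3,fy=3,interpolation=cv2.INTER_CUBIC)[:,:,::-1]
cv2.imwrite("pics/sc1.png",A)
B=cv2.resize(b["img"][150:285,220:440],None,fx=3.6,fy=3.6,interpolation=cv2.INTER_CUBIC)[:,:,::-1]
cv2.imwrite("pics/sd1.png",B)
E
```

```text
spindle [ 458.166 -167.298   36.81 ] 4.467703348025731
unw [465.685 192.793  40.164] 6.958519923119401
cutter [432.539 -12.744   8.913] 2.109961686630342
stapler [ 518.198 -380.251   25.055] 9.191790892510339
roll [ 366.227 -350.667   30.46 ] 4.943302603553402
```

View pics/sc1.png

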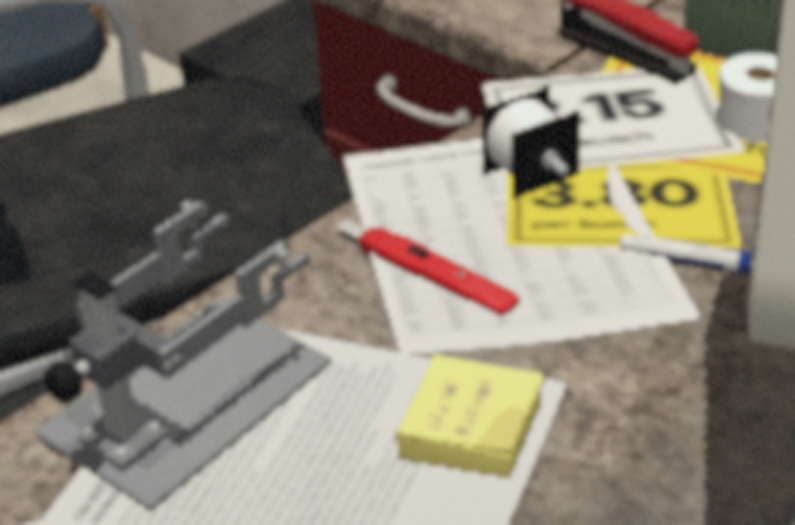

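The crop shows the unwinder's hooks opening toward the spindle, roughly along world -y. Next I move above the spindle to use the wrist camera.

```bash
python3 -m creep '{"series":[-1,2.6,2.6,0.8,0,0,0,-1,2.6,2.6,0.8,0,0,0,-1,2.6,2.6,0.8,0,0,0,-1,2.6,2.6,0.8,0,0,0,-1,2.6,2.6,0.8,0,0,0]}'; python3 -m creep '{"series":[-1,2.6,2.6,0.8,0,0,0,-1,2.6,2.6,0.8,0,0,0,-1,2.6,2.6,0.8,0,0,0,-1,2.6,2.6,0.8,0,0,0,-1,0,0,0,0,0,0]}'
python3 - <<'E'
from h import *
c=manip.camera("wrist"); cv2.imwrite("pics/w1.png",c["img"][:,:,::-1]); np.save("w1.npy",c,allow_pickle=True)
print({k:v for k,v in c.items() if k!="img"}); print(manip.state())
E
```

```text
clock: 0.62
tool_pos: [349.4, -318.3, 265.3]
orientation: [-3.062, -0.704, 0.0]
wrist_force: [0.4, -0.8, -0.3]
opening: 85.3
finger_force: 0.0
clock: 1.03
tool_pos: [457.1, -211.5, 298.1]
orientation: [-3.059, -0.717, -0.007]
wrist_force: [0.1, -0.7, 0.5]
opening: 85.4
finger_force: 0.0
{'mtx': array([[336.697,   0.   , 316.792],
       [  0.   , 336.697, 204.067],
       [  0.   ,   0.   ,   1.   ]]), 'eye': array([ 516.391, -182.663,  447.202]), 'attitude': array([-0.238,  0.146, -1.105])}
{'clock': 1.0833, 'joint_positions': array([-0.439,  0.227,  0.173,  1.516,  0.   ,  2.244]), 'qvel': array([-0.065, -0.012, -0.045,  0.001, -0.025, -0.016]), 'joint_efforts': array([  1.323, -37.209,  26.519,  -0.067,   0.222,   0.132]), 'tool_pos': array([ 454.998, -213.372,  297.294]), 'orientation': array([3.059, 0.714, 0.002]), 'wrist_force': array([-0.133, -1.028, -0.101]), 'moment': array([-0.002, -0.018,  0.049]), 'finger_force': 0.0, 'opening': 85.61814883158048}
```

View pics/w1.png

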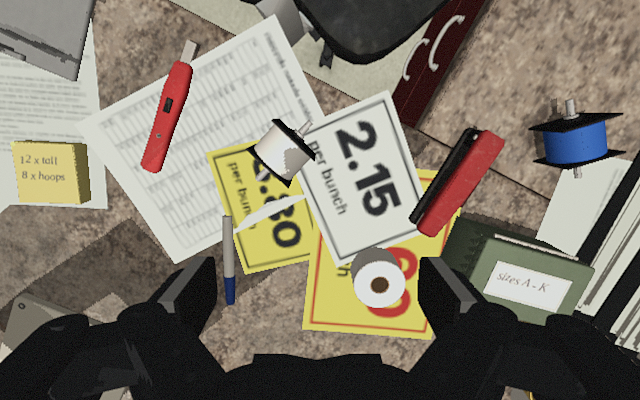

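The wrist view shows the spindle near (283,150), tip near (303,127), the cutter at (170,115), the stapler at (455,180) and the upright roll at (378,280). The unwinder base is only partly visible at top left. I'll zoom in on the spindle.

Run:
```python
from h import *
c=np.load("w1.npy",allow_pickle=True).item()
cv2.imwrite("pics/w1c.png",cv2.resize(c["img"][95:215,225:345],None,fx=5,fy=5,interpolation=cv2.INTER_CUBIC)[:,:,::-1])
```

```text
(no output)
```

View pics/w1c.png

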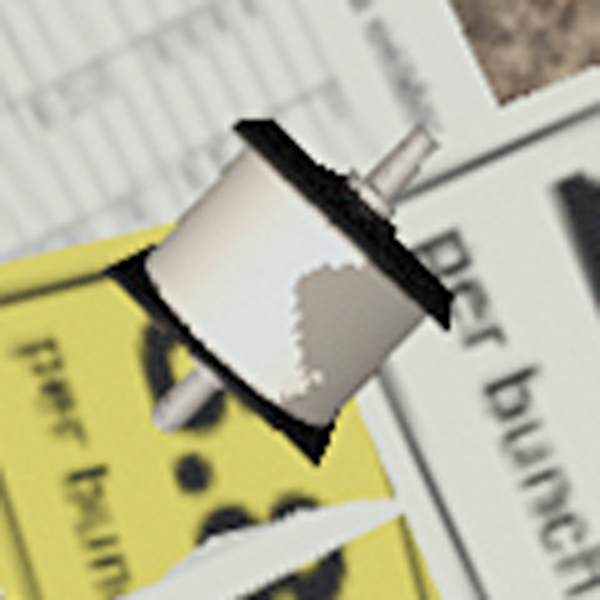

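The zoom shows the tips at crop (428,135) and (163,418), which are pixels (310.6,122) and (257.6,178.6). The plate top corners are also clear.

Run:
```python
from h import *
c=np.load("w1.npy",allow_pickle=True).item()
P=lambda x,y,z:plane(c,225+x/5,95+y/5,z)
A,B=P(428,135,33),P(163,418,33)
print(A,B,(A+B)/2,np.linalg.norm(A-B),np.degrees(np.arctan2(*(A-B)[1::-1])))
for p in [(238,123),(275,122),(452,300),(447,326),(108,270),(152,250),(335,415),(318,463)]: print(p,P(*p,66),P(*p,0))
print("look",R.from_rotvec(c["attitude"]).apply([0,0,-1]))
s=manip.state(); print(R.from_rotvec(s["orientation"]).as_matrix())
```

```text
[ 503.722 -181.241   33.   ] [ 412.658 -152.09    33.   ] [ 458.19  -166.666   33.   ] 95.61661893749162 -17.75066714852042
(238, 123) [ 488.527 -142.827   66.   ] [ 483.703 -135.93     0.   ]
(275, 122) [ 492.324 -150.021   66.   ] [ 488.157 -144.37     0.   ]
(452, 300) [ 474.617 -202.105   66.   ] [ 467.385 -205.471    0.   ]
(447, 326) [ 468.849 -203.688   66.   ] [ 460.617 -207.328    0.   ]
(108, 270) [ 446.386 -129.88    66.   ] [ 434.265 -120.742    0.   ]
(152, 250) [ 454.842 -136.956   66.   ] [ 444.186 -129.042    0.   ]
(335, 415) [ 439.079 -189.663   66.   ] [ 425.694 -190.875    0.   ]
(318, 463) [ 427.13  -190.942   66.   ] [ 411.675 -192.375    0.   ]
look [-0.234 -0.117 -0.965]
[[ 0.897  0.443  0.001]
 [ 0.443 -0.897 -0.   ]
 [ 0.001  0.001 -1.   ]]
```

```bash
python3 -m creep '{"series":[-1,-0.2,4.1,0,0,0,0,-1,-0.2,4.1,0,0,0,0,-1,-0.2,4.1,0,0,0,0,-1,-0.2,4.1,0,0,0,0,-1,-0.2,4.1,0,0,0,0]}'; python3 -m creep '{"series":[-1,-0.2,4.1,0,0,0,0,-1,-0.2,4.1,0,0,0,0,-1,0,0,0,0,0,0,-1,0,0,0,0,0,0]}'
python3 - <<'E'
from h import *
c=manip.camera("wrist"); cv2.imwrite("pics/w2.png",c["img"][:,:,::-1]); np.save("w2.npy",c,allow_pickle=True)
print({k:v for k,v in c.items() if k!="img"}); print(manip.state())
E
```

```text
clock: 1.5
tool_pos: [441.6, -10.1, 296.6]
orientation: [3.062, 0.701, -0.001]
wrist_force: [1.1, 0.4, 0.5]
opening: 85.2
finger_force: 0.0
clock: 1.83
tool_pos: [438.0, 72.4, 296.6]
orientation: [3.059, 0.711, -0.002]
wrist_force: [0.1, 0.1, 0.5]
opening: 85.5
finger_force: 0.0
{'mtx': array([[336.697,   0.   , 316.792],
       [  0.   , 336.697, 204.067],
       [  0.   ,   0.   ,   1.   ]]), 'eye': array([498.151, 101.35 , 445.399]), 'attitude': array([-0.242,  0.15 , -1.108])}
{'clock': 1.8833, 'joint_positions': array([ 0.161,  0.109,  0.029,  1.492, -0.001,  2.849]), 'qvel': array([-0.047,  0.   ,  0.003,  0.001, -0.001,  0.001]), 'joint_efforts': array([  1.136, -31.26 ,  25.85 ,  -0.013,   0.078,   0.011]), 'tool_pos': array([438.265,  71.126, 296.631]), 'orientation': array([ 3.06 ,  0.707, -0.002]), 'wrist_force': array([-0.663, -0.266,  0.42 ]), 'moment': array([ 0.   ,  0.009, -0.021]), 'finger_force': 0.0, 'opening': 85.62628296847008}
```

View pics/w2.png

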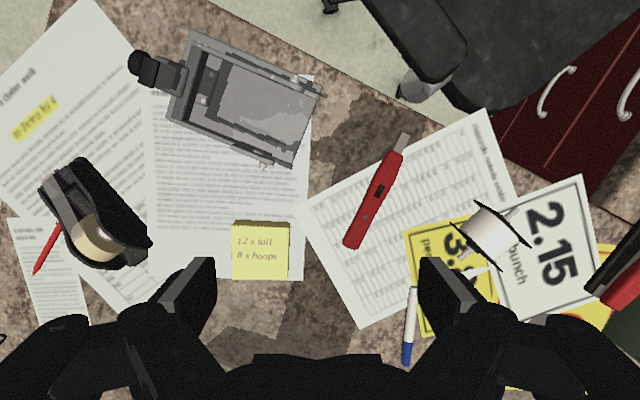

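The unwinder sits at (240,100) in this view, with its mouths toward the lower right. The base plate corners can be read after zooming.

Run:
```python
from h import *
c=np.load("w2.npy",allow_pickle=True).item()
cv2.imwrite("pics/w2c.png",cv2.resize(c["img"][20:180,125:335],None,fx=3.7,fy=3.7,interpolation=cv2.INTER_CUBIC)[:,:,::-1])
```

```text
(no output)
```

View pics/w2c.png

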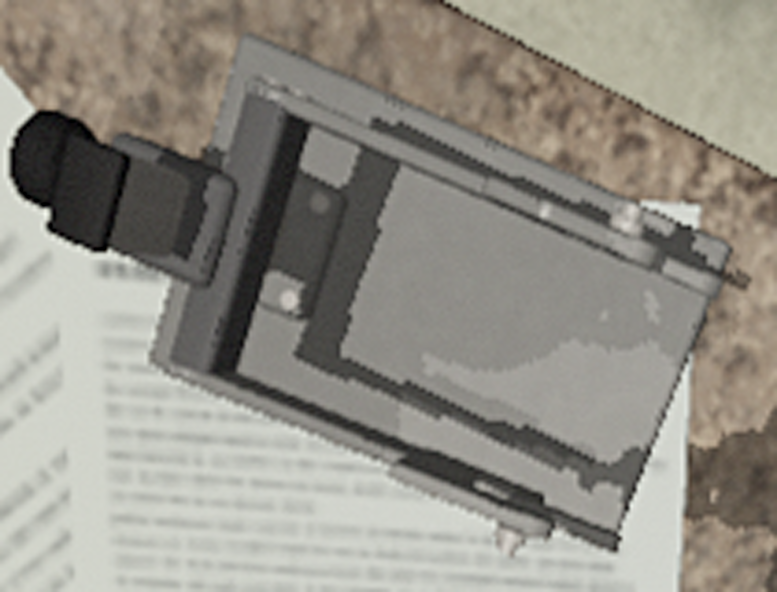

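```bash
cat > unw.py <<'E'
from h import *
c=np.load("w2.npy",allow_pickle=True).item()
P=lambda p,z:plane(c,125+(p[0]+.5)/3.7-.5,20+(p[1]+.5)/3.7-.5,z)
q=np.array([P(p,10)[:2] for p in [(735,240),(612,545),(245,38),(153,358)]])
print(q, [np.linalg.norm(q[i]-q[j]) for i,j in [(0,1),(2,3),(0,2),(1,3)]])
for a,b in [(1,0),(3,2)]: print(np.degrees(np.arctan2(*(q[a]-q[b])[::-1])))
for a,b in [(0,2),(1,3)]: print(np.degrees(np.arctan2(*(q[b]-q[a])[::-1])))
for s in (1,-1):
  m=np.array([[-38,56*s],[-38,-56*s],[132,56*s],[132,-56*s]],float)
  M,inl=cv2.estimateAffinePartial2D(m,q); k=np.hypot(*M[:,0]); U,_,V=np.linalg.svd((q-q.mean(0)).T@(m-m.mean(0))); Q=U@V
  print(s,"scale",k,"yaw",np.degrees(np.arctan2(Q[1,0],Q[0,0])),"det",np.linalg.det(Q),"O",q.mean(0)-Q@m.mean(0),"res",q-(m@Q.T+q.mean(0)-Q@m.mean(0)))
E
python3 unw.py
```

```text
[[529.598 107.624]
 [419.733 101.348]
 [515.332 274.073]
 [409.134 267.53 ]] [np.float64(110.04340222805588), np.float64(106.399577545912), np.float64(167.05876343958712), np.float64(166.51955882594294)]
-176.73019098114804
-176.4742058196511
94.89850729870737
93.64943722863264
1 scale 0.9825301534877011 yaw 94.01164478821778 det -1.000000000000001 O [471.737 140.759] res [[-0.661  0.855]
 [ 1.2    2.414]
 [-3.033 -2.28 ]
 [ 2.494 -0.988]]
-1 scale 0.9765526942948827 yaw 94.01164478821778 det 1.000000000000001 O [471.737 140.759] res [[-0.661  0.855]
 [ 1.2    2.414]
 [-3.033 -2.28 ]
 [ 2.494 -0.988]]
```

Run:
```python
from h import *
a=manip.camera("scene")
S=lambda p,z:plane(a,155+(p[0]+.5)/3-.5,170+(p[1]+.5)/3-.5,z)
for n,p in [("frontlow 419,101",(330,357)),("rearlow 409,267",(150,497)),("rearhigh 515,274",(38,432))]: print(n,S(p,10))
for p in [(559,168)]: print("tip 412,-152",S(p,33))
print(proj(a,[[471.7,140.8,10]]))
q=np.array([S(p,10)[:2] for p in [(330,357),(150,497),(38,432)]]); print(np.linalg.norm(q[0]-q[1]),np.linalg.norm(q[1]-q[2]),np.degrees(np.arctan2(*(q[1]-q[0])[::-1])),"O",(q[0]+q[2])/2-47*(q[1]-q[0])/np.linalg.norm(q[1]-q[0]))
```

```text
frontlow 419,101 [417.981 104.228  10.   ]
rearlow 409,267 [411.748 266.2    10.   ]
rearhigh 515,274 [513.175 277.57   10.   ]
tip 412,-152 [ 417.449 -150.464   33.   ]
[[234.097 286.677]]
162.09112587618785 102.06280310084063 92.20394832281735 O [467.386 143.934]
```

```bash
for i in 1 2 3 4; do python3 -m creep '{"series":[-1,0.1,-1.19,-0.5,0,0,0.1187,-1,0.1,-1.19,-0.5,0,0,0.1187,-1,0.1,-1.19,-0.5,0,0,0.1187,-1,0.1,-1.19,-0.5,0,0,0.1187,-1,0.1,-1.19,-0.5,0,0,0.1187]}' | head -3; done; python3 -m creep '{"series":[-1,0,0,0,0,0,0,-1,0,0,0,0,0,0]}'
python3 - <<'E'
from h import *
c=manip.camera("wrist"); cv2.imwrite("pics/w3.png",c["img"][:,:,::-1]); np.save("w3.npy",c,allow_pickle=True)
s=manip.state(); print(s["tool_pos"],s["joint_positions"],c["eye"]); print(R.from_rotvec(s["orientation"]).as_matrix())
print(proj(c,[[503.7,-181.2,33],[412.7,-152,33],[458.2,-166.7,66]]))
E
```

```text
clock: 2.35
tool_pos: [443.6, 8.8, 271.6]
orientation: [2.72, 1.571, -0.001]
clock: 2.77
tool_pos: [448.2, -50.8, 246.6]
orientation: [-2.142, -2.298, 0.001]
clock: 3.18
tool_pos: [452.8, -110.3, 221.6]
orientation: [-1.377, -2.824, 0.001]
clock: 3.6
tool_pos: [457.5, -169.8, 196.6]
orientation: [-0.491, -3.102, 0.001]
clock: 3.77
tool_pos: [457.5, -168.6, 196.6]
orientation: [-0.504, -3.099, -0.001]
wrist_force: [0.1, -0.5, 0.3]
opening: 85.4
finger_force: 0.0
[ 457.887 -167.908  196.982] [-0.352  0.231 -0.081  1.259  0.    -0.03 ] [ 393.499 -148.204  345.577]
[[-0.949  0.316 -0.001]
 [ 0.316  0.949  0.   ]
 [ 0.001  0.    -1.   ]]
[[320.599 232.514]
 [319.556 133.655]
 [320.351 193.219]]
```

View pics/w3.png

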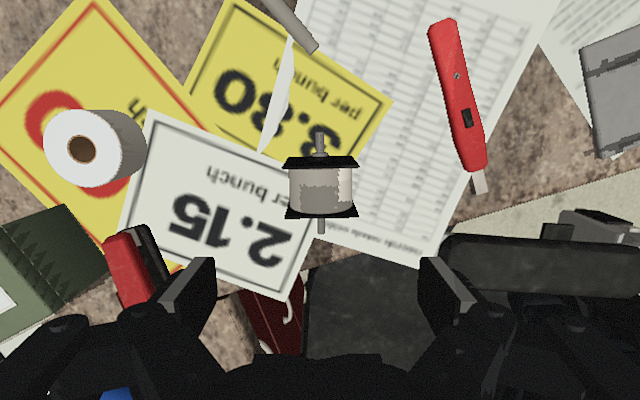

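The tips are at (320,132) and (321,232), matching the predicted pixels, and the jaws are centred. I go down and grip.

```bash
python3 -m creep '{"series":[-1,0.05,0.1,-3.4,0,0,0,-1,0,0,-3.4,0,0,0,-1,0,0,-3.4,0,0,0,-1,0,0,-3.4,0,0,0,-1,0,0,-2.1,0,0,0]}'; python3 -m creep '{"series":[-1,0,0,-1.2,0,0,0,-1,0,0,0,0,0,0,0.2,0,0,0,0,0,0,0.2,0,0,0,0,0,0,1,0,0,0,0,0,0]}' 50;  python3 -m creep '{"series":[1,0,0,0,0,0,0,1,0,0,0,0,0,0,1,0,0,0,0,0,0,1,0,0,0,0,0,0]}'
```

```text
clock: 4.23
tool_pos: [457.4, -164.8, 37.5]
orientation: [-0.496, -3.099, -0.001]
wrist_force: [0.4, 0.8, 0.6]
opening: 85.6
finger_force: 0.0
clock: 4.65
tool_pos: [460.6, -166.1, 30.3]
orientation: [0.493, 3.099, -0.001]
wrist_force: [-4.6, 0.5, 6.9]
opening: 54.7
finger_force: 50.4
clock: 4.98
tool_pos: [460.5, -166.0, 30.4]
orientation: [0.493, 3.099, -0.001]
wrist_force: [-1.8, -0.5, 5.4]
opening: 55.0
finger_force: 50.4
```

The opening is 55 mm instead of 60, and there's an upward force, so I check the grasp.

Run:
```python
from h import *
c=manip.camera("wrist"); b=manip.camera("side"); a=manip.camera("scene")
u,v=proj(b,[460,-166,35]).astype(int); u2,v2=proj(a,[460,-166,35]).astype(int)
z=lambda i,u,v:cv2.resize(i[v-40:v+40,u-40:u+40],(400,400),interpolation=cv2.INTER_CUBIC)
w=cv2.resize(c["img"][80:400,160:480],(400,400))
cv2.imwrite("pics/g1.png",np.hstack([w,z(a["img"],u2,v2)])[:,:,::-1])
s=manip.state(); print(s["tool_pos"],s["wrist_force"],s["moment"],s["opening"]); print(u,v,u2,v2)
```

```text
[ 460.571 -166.044   30.369] [-1.705  0.716  5.815] [0.132 0.319 0.007] 54.67132007905307
303 217 331 215
```

View pics/g1.png

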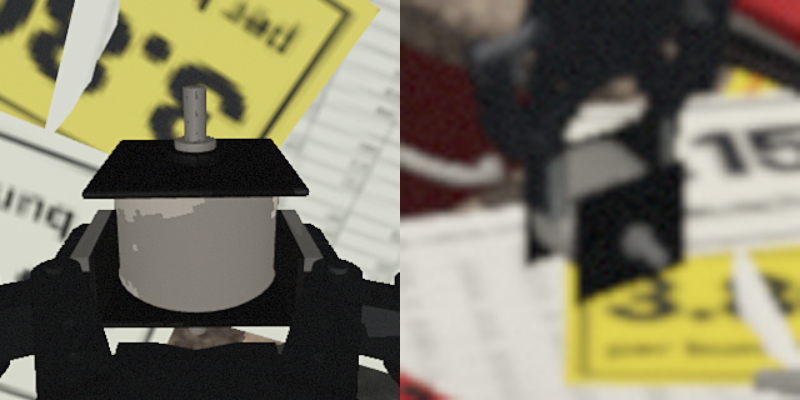

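The roll is between the pads and the plates are clear, but the grip may be above the diameter. I regrasp a little lower to check.

```bash
python3 -m creep '{"series":[-1,0,0,0,0,0,0,-1,0,0,0,0,0,0,-1,0,0,0,0,0,0,-1,0,0,0,0,0,0]}';python3 -m creep '{"series":[-1,0,0,-0.5,0,0,0,-1,0,0,0,0,0,0,-1,0,0,0,0,0,0]}'; for i in 1 2 3; do python3 -m creep '{"series":[1,0,0,0,0,0,0,1,0,0,0,0,0,0]}' 30; done
```

```text
clock: 5.47
tool_pos: [459.6, -165.7, 28.4]
orientation: [0.493, 3.102, -0.0]
wrist_force: [0.2, -0.0, 0.7]
opening: 85.5
finger_force: 0.0
clock: 5.72
tool_pos: [458.7, -165.5, 22.5]
orientation: [-0.492, -3.102, -0.0]
wrist_force: [0.5, -0.3, 0.9]
opening: 85.5
finger_force: 0.0
clock: 5.88
tool_pos: [459.2, -165.6, 22.9]
orientation: [-0.492, -3.103, -0.0]
wrist_force: [0.3, 0.3, -0.5]
opening: 63.8
finger_force: 0.0
clock: 6.05
tool_pos: [459.3, -165.7, 23.4]
orientation: [0.492, 3.103, -0.0]
wrist_force: [-1.4, 0.5, 4.3]
opening: 58.6
finger_force: 31.8
clock: 6.22
tool_pos: [459.3, -165.6, 23.4]
orientation: [0.492, 3.102, -0.0]
wrist_force: [-2.4, 1.0, 4.6]
opening: 58.0
finger_force: 32.0
```

```bash
python3 -m creep '{"series":[1,0,0,0,0,0,0,1,0,0,1,0,0,0,1,0,0,2,0,0,0,1,0,0,3,0,0,0,1,0,0,3,0,0,0]}' 45; python3 -m creep '{"series":[1,0,0,3,0,0,0,1,0,0,2,0,0,0,1,0,0,0,0,0,0,1,0,0,0,0,0,0]}'
python3 - <<'E'
from h import *
c=manip.camera("wrist"); np.save("w4.npy",c,allow_pickle=True)
s=manip.state(); print(s["tool_pos"],s["wrist_force"],s["moment"],s["opening"],s["joint_positions"])
g=cv2.cvtColor(c["img"],cv2.COLOR_RGB2HSV); t=s["tool_pos"]; M=R.from_rotvec(s["orientation"])
print(proj(c,[t+M.apply([x,0,-9.6]) for x in (-49,49)]))
# narrow light spindle tip beyond far plate: print columns row by row
gr=cv2.cvtColor(c["img"],cv2.COLOR_RGB2GRAY)
u,v=proj(c,t+M.apply([-49,0,-9.6])).astype(int); print(u,v); print(gr[v-12:v+30:2,u-18:u+19])
E
```

```text
clock: 6.63
tool_pos: [457.8, -165.1, 113.0]
orientation: [-0.492, -3.099, -0.001]
wrist_force: [0.8, -0.7, -1.8]
opening: 57.6
finger_force: 49.1
clock: 6.97
tool_pos: [459.9, -165.8, 163.8]
orientation: [0.492, 3.1, -0.001]
wrist_force: [-0.4, 0.4, -2.8]
opening: 57.6
finger_force: 49.2
[ 458.729 -165.438  162.295] [-0.622  0.599 -3.051] [0.017 0.053 0.002] 57.34794265105655 [-0.346  0.255 -0.144  1.173  0.    -0.031]
[[318.982 352.632]
 [319.227 153.885]]
318 352
[[131 125 127 131 130 130 126 131 129 129 128 128 128 127 128 128 130 129
  127 127 129 127 127 130 127 128 127 128 128 130 131 130 130 129 129 134
  132]
 [104 108 108 112 121 122 120 129 133 135 134 134 130 134 135 133 133 135
  132 133 132 132 133 134 135 123 123 126 125 118 117 111 105 105  88  55
   45]
 [ 10   3   2   6   2   7   0   0   1   0   0   0  18  22  22  18  15  21
   26  14  26   7   0   0   4   0   4   1   5   1   4   3  17   2   0   3
   14]
 [  8  21   5  22   6  22   8   8  14  17  12   8  16   0  12  20  12  11
    3  12  22  14   9  14   1   8  16  15   2  12   2   9  13  15   9  14
   14]
 [ 12  15
[... 1926 characters left out ...]
  27  17  23  15  17  26  26  24  15  24  24  19  22  18  22  15  22  23
   15]
 [ 16  20  24  20  29  13  25  27  18  25  18  19  19  23  19  22  25  26
   11  27  22  18  21  20  25  19  27  25  13  23  17  20  25  18  26  20
   19]
 [ 20  14  15  23  25  22  23  12  28  16  16  14  27  21  24  24  26  25
   17  18  22  19  18  21   9  15  16  22  23  19  15  25  16   9  21  20
   27]
 [ 24  20  20  23  18  23  17  11  17  19  19  22  15  19  14  21  22  20
   10  20  24  22  23  26  20  27  22  25  10  22  30  21  26  27   5  21
   25]
 [ 22  20  22  14  24   8  17  21  24  10  20  26  20  20  12  22  15  22
   23  10  27  20  15  17   6  15  27  20  24  18  24  28  21  18  20  18
   15]]
```

```bash
python3 -m creep '{"series":[1,0.2,1.5,0,0,0,0.05,1,0.2,3,0,0,0,0.05,1,0.2,3.5,0,0,0,0.05,1,0.2,3.5,0,0,0,0.05,1,0.2,3.5,0,0,0,0.05]}' >/dev/null; python3 -m creep '{"series":[1,0.2,3.5,0,0,0,0.05,1,0.2,3,0,0,0,0.05,1,0.2,1.7,0,0,0,0.036,1,0,0,0,0,0,0,1,0,0,0,0,0,0]}'
python3 - <<'E'
from h import *
s=manip.state(); M=R.from_rotvec(s["orientation"]); print(s["tool_pos"],s["wrist_force"],M.as_matrix())
C={n:manip.camera(n) for n in("wrist","scene","side")}; np.save("w5.npy",C,allow_pickle=True)
c=C["wrist"]; ex=R.from_euler("z",93.7,degrees=True)
O=np.array([470.5,142,0])
print("wrist hook pts",proj(c,[O+ex.apply(p) for p in [(-40,38,100),(-40,-38,100),(0,38,100),(0,-38,100),(-38,56,10),(-38,-56,10)]]))
t=s["tool_pos"]; print("tips",proj(c,[t+M.apply([x,0,-9.6]) for x in (-49,49)]))
for n in("scene","side"): print(n,proj(C[n],[O+ex.apply((-12,0,90)),t]))
E
```

```text
clock: 7.85
tool_pos: [473.7, 67.0, 160.8]
orientation: [0.115, -3.135, 0.002]
wrist_force: [-0.1, 0.1, -2.2]
opening: 57.6
finger_force: 49.3
[473.704  66.963 160.814] [-0.114  0.061 -2.199] [[-0.997 -0.073 -0.004]
 [-0.073  0.997 -0.001]
 [ 0.004 -0.001 -1.   ]]
wrist hook pts [[374.87  164.079]
 [368.987 274.603]
 [438.751 164.59 ]
 [427.359 275.049]
 [361.153 128.254]
 [356.195 248.101]]
tips [[318.721 357.816]
 [318.91  158.186]]
scene [[234.263 253.832]
 [253.418 210.811]]
side [[388.448 180.642]
 [374.452 163.659]]
```

Run:
```python
from h import *
C=np.load("w5.npy",allow_pickle=True).item()
w=cv2.resize(C["wrist"]["img"][110:310,320:520],(500,500),interpolation=cv2.INTER_CUBIC)
z=lambda i,u,v:cv2.resize(i[v-25:v+25,u-30:u+30],(300,250),interpolation=cv2.INTER_CUBIC)
o=np.hstack([w,np.vstack([z(C["scene"]["img"],234,252),z(C["side"]["img"],390,181)])])
cv2.imwrite("pics/m1.png",o[:,:,::-1])
```

```text
(no output)
```

View pics/m1.png

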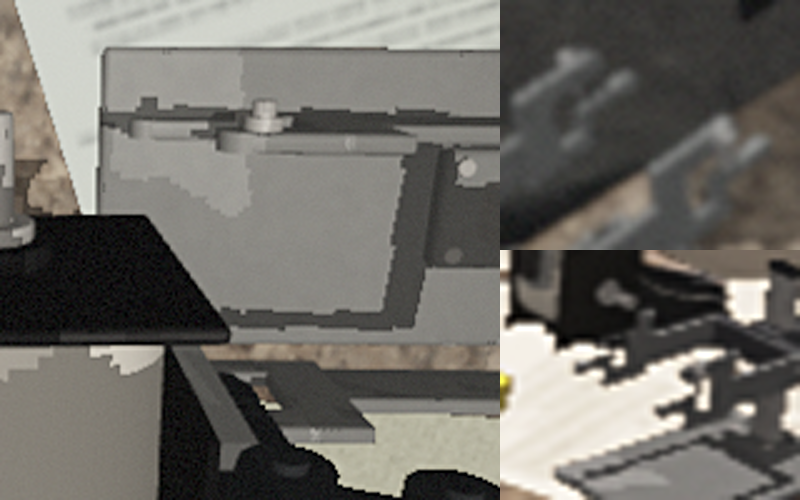

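The base's front corner at (361.4,129.2) and lower edge v≈247.2 agree with my unwinder estimate to about a pixel. The lip end is at (373.2,161.2), the jaw front at (407.2,166), and the mouths are clear. I now estimate yaw and hook height from these.

Run:
```python
from h import *
C=np.load("w5.npy",allow_pickle=True).item(); c=C["wrist"]
ob=lambda x,y:np.array([320+(x+.5)/2.5-.5,110+(y+.5)/2.5-.5])
from scipy.optimize import least_squares
top=[ob(105,48),ob(385,48.5)]; top2=ob(495,51); bot=[ob(240,343),ob(490,344)]; fr=[ob(102,60),ob(97,190)]
def W(p,q): return np.array([p[0],p[1],0])+R.from_euler("z",p[2]).apply(q)
def res(p):
    inv=lambda uv:R.from_euler("z",-p[2]).apply(plane(c,*uv,10)-[p[0],p[1],0])
    return [inv(u)[1]-56 for u in top]+[inv(u)[1]+56 for u in bot]+[inv(u)[0]+38 for u in fr]
r=least_squares(res,[470,142,1.63]); print(r.x[:2],np.degrees(r.x[2]),r.fun)
for S in (80,88,96,104,112):
    p=r.x; print(S,"lip",proj(c,W(p,(-40,40.5,S+8))),proj(c,W(p,(-40,35.5,S+8))),"jaw",proj(c,W(p,(-22,35.5,S+30))),proj(c,W(p,(-22,40.5,S+30))),"lipB",proj(c,W(p,(-40,-40.5,S+8))))
print("obs lip",ob(133,120),"jaw",ob(217,136),ob(217,148))
b=C["side"]
sd=lambda x,y:np.array([390-30+(x-500+.5)/5-.5,181-25+(y-250+.5)/5-.5]); print("side lips obs",sd(578,370),sd(660,411))
for S in (80,88,96,104,112): print(S,[proj(b,W(r.x,(-40,y,S+6))) for y in(-38,38)])
```

```text
[470.156 142.015] 94.41294634124641 [-0.424 -1.036  1.133  0.327  0.228 -0.228]
80 lip [371.339 157.849] [371.054 165.405] jaw [406.776 170.817] [407.325 162.494] lipB [367.092 270.236]
88 lip [373.294 159.477] [372.986 167.294] jaw [410.342 173.129] [410.938 164.488] lipB [368.731 275.407]
96 lip [375.395 161.227] [375.063 169.324] jaw [414.204 175.632] [414.851 166.649] lipB [370.481 280.929]
104 lip [377.66  163.113] [377.299 171.511] jaw [418.399 178.352] [419.106 168.997] lipB [372.354 286.839]
112 lip [380.107 165.152] [379.716 173.873] jaw [422.974 181.318] [423.748 171.56 ] lipB [374.364 293.179]
obs lip [372.9 157.7] jaw [406.5 164.1] [406.5 168.9]
side lips obs [375.2 179.6] [391.6 187.8]
80 [array([390.241, 188.291]), array([373.505, 179.652])]
88 [array([390.477, 185.911]), array([373.683, 177.349])]
96 [array([390.714, 183.517]), array([373.863, 175.033])]
104 [array([390.952, 181.109]), array([374.043, 172.704])]
112 [array([391.192, 178.687]), array([374.225, 170.362])]
```

The images put S at about 80–86, so I stage over the lips and then descend by feel.

```bash
python3 -m creep '{"series":[1,0,1.1,0,0,0,0,1,-0.05,2.2,0,0,0,0,1,0,1.1,0,0,0,0,1,0,0,-2,0,0,0,1,0,0,-2,0,0,0]}'; python3 -m creep '{"series":[1,0,0,0,0,0,0,1,0,0,0,0,0,0,1,0,0,0,0,0,0]}'; python3 -m creep '{"series":[1,0,0,-0.4,0,0,0,1,0,0,-0.4,0,0,0,1,0,0,-0.4,0,0,0,1,0,0,0,0,0,0]}'
```

```text
clock: 8.42
tool_pos: [476.3, 111.2, 123.8]
orientation: [-0.113, 3.135, 0.001]
wrist_force: [0.5, -0.2, -3.4]
opening: 57.7
finger_force: 49.3
clock: 8.67
tool_pos: [475.2, 110.3, 123.7]
orientation: [-0.111, 3.139, 0.0]
wrist_force: [0.7, 0.4, -2.5]
opening: 57.6
finger_force: 49.2
clock: 9.0
tool_pos: [474.3, 110.2, 110.4]
orientation: [0.111, -3.139, 0.0]
wrist_force: [-0.4, 0.1, -1.9]
opening: 57.7
finger_force: 49.3
```

```bash
for i in 1 2; do python3 -m creep '{"series":[1,0,0,-0.2,0,0,0,1,0,0,-0.2,0,0,0,1,0,0,-0.2,0,0,0,1,0,0,0,0,0,0]}' | grep -E "pos|wrist"; done
```

```text
tool_pos: [474.4, 110.3, 104.6]
wrist_force: [-0.3, -0.5, -2.8]
tool_pos: [474.4, 110.3, 98.5]
wrist_force: [0.5, 0.3, -3.1]
```

```bash
python3 -m creep '{"series":[1,0,0,-0.15,0,0,0,1,0,0,-0.15,0,0,0,1,0,0,0,0,0,0]}' | grep -E "pos|wrist"
```

```text
tool_pos: [474.5, 110.4, 95.7]
wrist_force: [-0.3, -0.0, -2.4]
```

```bash
python3 -m creep '{"series":[1,0,0,-0.15,0,0,0,1,0,0,-0.15,0,0,0,1,0,0,0,0,0,0]}' | grep -E "pos|wrist"
```

```text
tool_pos: [474.5, 110.3, 92.7]
wrist_force: [0.1, -0.3, -1.3]
```

```bash
python3 -m creep '{"series":[1,0,0,-0.15,0,0,0,1,0,0,0,0,0,0]}' | grep -E "pos|wrist"
```

```text
tool_pos: [474.6, 110.4, 91.3]
wrist_force: [-0.1, -0.6, -2.7]
```

```bash
python3 -m creep '{"series":[1,0,0,-0.15,0,0,0,1,0,0,0,0,0,0]}' | grep -E "pos|wrist"
```

```text
tool_pos: [474.6, 110.4, 89.8]
wrist_force: [-0.0, 0.6, -2.7]
```

Axis is now at about 99.4, still free.

```bash
python3 -m creep '{"series":[1,0,0,-0.1,0,0,0,1,0,0,0,0,0,0]}' | grep -E "pos|wrist"
```

```text
tool_pos: [474.6, 110.4, 88.8]
wrist_force: [-0.7, -0.4, -2.9]
```

```bash
python3 -m creep '{"series":[1,0,0,-0.1,0,0,0,1,0,0,0,0,0,0]}' | grep -E "pos|wrist"
```

```text
tool_pos: [474.7, 110.4, 87.9]
wrist_force: [-0.8, 0.7, -2.9]
```

```bash
python3 -m creep '{"series":[1,0,0,-0.1,0,0,0,1,0,0,0,0,0,0]}' | grep -E "pos|wrist"
```

```text
tool_pos: [474.7, 110.4, 86.8]
wrist_force: [0.4, -0.4, -2.8]
```

```bash
python3 -m creep '{"series":[1,0,0,-0.1,0,0,0,1,0,0,0,0,0,0]}' | grep -E "pos|wrist"
```

```text
tool_pos: [474.9, 110.3, 86.0]
wrist_force: [0.2, -0.2, -1.9]
```

```bash
python3 -m creep '{"series":[1,-0.1,0,-0.1,0,0,0,1,0,0,0,0,0,0]}' | grep -E "pos|wrist"
```

```text
tool_pos: [474.4, 110.4, 85.4]
wrist_force: [1.0, -0.3, 0.7]
```

```bash
python3 -m creep '{"series":[1,0,0,-0.1,0,0,0,1,0,0,0,0,0,0]}' | grep -E "pos|wrist"
```

```text
tool_pos: [474.5, 110.1, 84.6]
wrist_force: [0.6, -1.5, 3.5]
```

```bash
python3 -m creep '{"series":[1,0,0,-0.1,0,0,0,1,0,0,0,0,0,0]}' | grep -E "pos|wrist"
```

```text
tool_pos: [474.6, 109.8, 83.8]
wrist_force: [0.1, -3.5, 6.4]
```

Contact with the lips at TCP z≈86.3, so S≈84. I lift to mid-channel and slide in.

```bash
python3 -m creep '{"series":[1,0,0,0.2,0,0,0,1,0,0,0.2,0,0,0,1,0,0,0,0,0,0,1,0,0,0,0,0,0]}' | grep -E "pos|wrist|orient"; python3 -m creep '{"series":[1,-0.02,0.2,0,0,0,0,1,-0.02,0.2,0,0,0,0,1,0,0,0,0,0,0]}' | grep -E "pos|wrist"
```

```text
tool_pos: [472.8, 110.5, 86.4]
orientation: [0.112, -3.138, -0.0]
wrist_force: [-0.3, -0.7, -2.0]
tool_pos: [472.9, 114.9, 86.6]
wrist_force: [-0.7, 0.2, -2.2]
```

```bash
python3 -m creep '{"series":[1,-0.02,0.2,0,0,0,0,1,-0.02,0.2,0,0,0,0,1,0,0,0,0,0,0]}' | grep -E "pos|wrist"
```

```text
tool_pos: [472.9, 118.8, 87.0]
wrist_force: [0.4, -0.1, -1.0]
```

```bash
python3 -m creep '{"series":[1,-0.02,0.2,0,0,0,0,1,-0.02,0.2,0,0,0,0,1,0,0,0,0,0,0]}' | grep -E "pos|wrist"
```

```text
tool_pos: [472.6, 122.8, 87.0]
wrist_force: [-0.2, -0.3, -2.2]
```

```bash
python3 -m creep '{"series":[1,-0.02,0.2,0,0,0,0,1,-0.02,0.2,0,0,0,0,1,0,0,0,0,0,0]}' | grep -E "pos|wrist"
```

```text
tool_pos: [472.2, 126.6, 87.0]
wrist_force: [0.6, 0.0, -3.4]
```

```bash
python3 -m creep '{"series":[1,-0.02,0.2,0,0,0,0,1,-0.02,0.2,0,0,0,0,1,0,0,0,0,0,0]}' | grep -E "pos|wrist"
```

```text
tool_pos: [471.7, 130.6, 87.0]
wrist_force: [1.1, -1.3, -2.9]
```

```bash
python3 -m creep '{"series":[1,-0.02,0.2,0,0,0,0,1,-0.02,0.2,0,0,0,0,1,0,0,0,0,0,0]}' | grep -E "pos|wrist"
```

```text
tool_pos: [471.3, 134.7, 87.0]
wrist_force: [-0.1, -1.2, -3.4]
```

```bash
python3 -m creep '{"series":[1,-0.02,0.2,0,0,0,0,1,0,0,0,0,0,0]}' | grep -E "pos|wrist"
```

```text
tool_pos: [471.0, 136.6, 86.9]
wrist_force: [-0.1, -0.1, -3.0]
```

```bash
python3 -m creep '{"series":[1,-0.02,0.2,0,0,0,0,1,0,0,0,0,0,0]}' | grep -E "pos|wrist"
```

```text
tool_pos: [470.8, 138.7, 86.9]
wrist_force: [-0.1, 0.2, -3.2]
```

```bash
python3 -m creep '{"series":[1,-0.02,0.2,0,0,0,0,1,0,0,0,0,0,0]}' | grep -E "pos|wrist"
```

```text
tool_pos: [470.6, 140.8, 86.9]
wrist_force: [0.0, -0.3, -4.4]
```

```bash
python3 -m creep '{"series":[1,-0.01,0.1,0,0,0,0,1,0,0,0,0,0,0]}' | grep -E "pos|wrist"
```

```text
tool_pos: [470.6, 141.6, 87.0]
wrist_force: [-0.3, -0.6, -3.5]
```

```bash
python3 -m creep '{"series":[1,-0.01,0.1,0,0,0,0,1,0,0,0,0,0,0]}' | grep -E "pos|wrist"
```

```text
tool_pos: [470.5, 142.6, 87.0]
wrist_force: [0.8, -0.6, -3.2]
```

```bash
python3 -m creep '{"series":[1,-0.01,0.1,0,0,0,0,1,0,0,0,0,0,0]}' | grep -E "pos|wrist"
```

```text
tool_pos: [470.4, 143.6, 87.0]
wrist_force: [-0.5, -0.5, -3.7]
```

```bash
python3 -m creep '{"series":[1,-0.01,0.1,0,0,0,0,1,0,0,0,0,0,0]}' | grep -E "pos|wrist"
```

```text
tool_pos: [470.4, 144.0, 87.0]
wrist_force: [-0.5, -2.3, -2.9]
```

```bash
python3 -m creep '{"series":[1,-0.01,0.1,0,0,0,0,1,0,0,0,0,0,0]}' | grep -E "pos|wrist"
```

```text
tool_pos: [470.3, 144.5, 87.0]
wrist_force: [0.4, -4.3, -2.9]
```

Back wall found at y≈143.7, so the throat centre is at y≈142.2. I check the yaw moment before letting it down.

```bash
python3 - <<'E'
from h import *
s=manip.state(); print(s["moment"],s["orientation"],s["opening"],s["wrist_force"],s["clock"])
E
python3 -m creep '{"series":[1,0.02,-0.17,0,0,0,0,1,0.02,-0.17,0,0,0,0,1,0,0,0,0,0,0]}' | grep -E "pos|wrist"; python3 -m creep '{"series":[1,0,0,-0.15,0,0,0,1,0,0,-0.15,0,0,0,1,0,0,0,0,0,0]}' | grep -E "pos|wrist"
python3 -c "
from station import manip; print(manip.state()['moment'])"
```

```text
[-1.069 -0.108 -0.205] [-0.11   3.139 -0.003] 57.758818030246324 [ 0.44  -4.321 -2.908] 14.8333
tool_pos: [470.4, 142.8, 86.8]
wrist_force: [-0.1, 1.5, -5.3]
tool_pos: [470.6, 142.0, 83.8]
wrist_force: [0.0, 0.3, -3.1]
[0.00772052 0.0346971  0.0180274 ]
```

Already 3 mm down into both throats with no contact. The moment hinted at a slight yaw error, so I trim it while lowering.

```bash
python3 -m creep '{"series":[1,0,0,-0.15,0,0,-0.008,1,0,0,-0.15,0,0,0,1,0,0,0,0,0,0]}' | grep -E "pos|wrist"; python3 -c "
from station import manip; print(manip.state()['moment'])"
```

```text
tool_pos: [470.7, 142.0, 80.9]
wrist_force: [0.6, 0.0, -2.0]
[-0.02138542 -0.03034165  0.00239137]
```

```bash
python3 -m creep '{"series":[1,0,0,-0.15,0,0,0,1,0,0,-0.1,0,0,0,1,0,0,0,0,0,0]}' | grep -E "pos|wrist"; python3 -c "
from station import manip; print(manip.state()['moment'])"
```

```text
tool_pos: [470.5, 141.9, 78.3]
wrist_force: [-1.1, -0.5, -1.8]
[ 0.03672897  0.06440349 -0.01249876]
```

```bash
python3 -m creep '{"series":[1,0,0,-0.1,0,0,0,1,0,0,-0.1,0,0,0,1,0,0,0,0,0,0]}' | grep -E "pos|wrist"
```

```text
tool_pos: [470.5, 142.0, 76.3]
wrist_force: [-0.0, 0.2, -2.1]
```

```bash
python3 -m creep '{"series":[1,0,0,-0.1,0,0,0,1,0,0,0,0,0,0]}' | grep -E "pos|wrist"
```

```text
tool_pos: [470.6, 142.0, 75.4]
wrist_force: [-0.4, 0.3, -2.7]
```

```bash
python3 -m creep '{"series":[1,0,0,-0.1,0,0,0,1,0,0,0,0,0,0]}' | grep -E "pos|wrist"
```

```text
tool_pos: [470.6, 142.0, 74.4]
wrist_force: [-0.6, 0.5, -2.9]
```

```bash
python3 -m creep '{"series":[1,0,0,-0.1,0,0,0,1,0,0,0,0,0,0]}' | grep -E "pos|wrist"; python3 -c "
from station import manip; print(manip.state()['moment'])"
```

```text
tool_pos: [470.7, 141.8, 73.7]
wrist_force: [-0.9, -0.9, 0.1]
[-0.19581965  0.15082958 -0.01086659]
```

```bash
python3 -m creep '{"series":[1,0,0,-0.05,0,0,0,1,0,0,0,0,0,0]}' | grep -E "pos|wrist"; python3 -c "
from station import manip; print(manip.state()['moment'])"
```

```text
tool_pos: [470.7, 141.7, 73.4]
wrist_force: [-1.6, -2.6, 2.9]
[-0.48058797  0.30152823 -0.01648706]
```

Bottom of the throat reached at z≈74.2, 12 mm below the lip contact as expected. One end bears slightly first, so I level it.

```bash
python3 -m creep '{"series":[1,0,0,0,0,0.01,0,1,0,0,0,0,0,0,1,0,0,0,0,0,0]}' | grep -E "pos|wrist|ori"; python3 -c "
from station import manip; print(manip.state()['moment'])"
```

```text
tool_pos: [471.1, 142.0, 73.3]
orientation: [0.099, -3.131, -0.0]
wrist_force: [-0.9, -1.4, 3.3]
[-0.43375692  0.11871189  0.03418985]
```

```bash
python3 -m creep '{"series":[1,0,0,0.1,0,0,0,1,0,0,0,0,0,0,1,0,0,0,0,0,0]}' 20 | grep -E "pos|wrist|open|fing"; python3 -m creep '{"series":[-0.35,0,0,0,0,0,0,-0.4,0,0,0,0,0,0,-0.45,0,0,0,0,0,0,-0.5,0,0,0,0,0,0,-0.6,0,0,0,0,0,0]}' | grep -E "pos|wrist|open|fing"; python3 -m creep '{"series":[-0.8,0,0,0,0,0,0,-1,0,0,0,0,0,0,-1,0,0,0,0,0,0,-1,0,0,0,0,0,0]}' | grep -E "pos|wrist|open|fing"
```

```text
tool_pos: [471.0, 142.2, 73.9]
wrist_force: [0.4, -0.3, 0.5]
opening: 57.7
finger_force: 49.7
tool_pos: [470.6, 142.1, 74.0]
wrist_force: [0.3, -0.6, 0.1]
opening: 68.1
finger_force: 0.0
tool_pos: [470.7, 142.0, 74.0]
wrist_force: [0.4, -0.5, -0.5]
opening: 85.5
finger_force: 0.0
```

Released with no force on the tool. I retreat straight up and check numerically where the spindle hangs.

```bash
python3 -m creep '{"series":[-1,0,0,0.5,0,0,0,-1,0,0,1,0,0,0,-1,0,0,2,0,0,0,-1,0,0,3,0,0,0,-1,0,0,4,0,0,0]}' | grep -E "pos|wrist"; python3 -m creep '{"series":[-1,0,0,4,0,0,0,-1,0,0,3,0,0,0,-1,0,0,0,0,0,0,-1,0,0,0,0,0,0]}' | grep -E "clock|pos|wrist"
python3 - <<'E'
from h import *
c=manip.camera("wrist"); np.save("w6.npy",c,allow_pickle=True)
yaw=R.from_euler("z",94,degrees=True); O=np.array([470.3,142.1,0]); S=84
P=lambda q:proj(c,O+yaw.apply(q))
ex=[P((0,y,S)) for y in(49,-49)]; print("tips expected",*ex)
pl=np.array([P((x,y,S+33)) for y in(23.5,-23.5) for x in(-33,33)]); print("plate top corners expected",pl)
hsv=cv2.cvtColor(c["img"],cv2.COLOR_RGB2HSV); gr=c["img"].max(2)
lo=pl.min(0).astype(int)-25; hi=pl.max(0).astype(int)+25
m=np.zeros_like(gr); m[lo[1]:hi[1],lo[0]:hi[0]]=(gr[lo[1]:hi[1],lo[0]:hi[0]]<40)*255
n,_,st,ce=cv2.connectedComponentsWithStats(m)
for i in range(1,n):
    if st[i,4]>80: print("dark",st[i],ce[i])
m=(gr>165)&(hsv[...,1]<40); mm=np.zeros_like(gr); mm[lo[1]:hi[1],lo[0]:hi[0]]=m[lo[1]:hi[1],lo[0]:hi[0]]*255
n,_,st,ce=cv2.connectedComponentsWithStats(mm)
for i in range(1,n):
    if st[i,4]>150: print("light",st[i],ce[i])
E
```

```text
tool_pos: [468.7, 141.4, 178.7]
wrist_force: [0.9, 0.6, 0.6]
clock: 18.75
tool_pos: [472.1, 142.4, 252.2]
wrist_force: [0.8, -0.3, -0.9]
tips expected [316.845 130.783] [317.562 231.074]
plate top corners expected [[278.207 163.885]
 [356.08  163.293]
 [280.199 216.836]
 [354.84  216.271]]
dark [279 153  76  13 652] [315.773 159.046]
dark [281 199  73  16 448] [316.393 210.402]
light [268 138  16  26 210] [276.9   148.543]
light [ 293  165   54   44 1548] [321.38  181.574]
light [257 231  44  10 355] [277.744 236.208]
light [332 235  49   6 209] [353.493 238.278]
```

The wrist image puts the plates at u 279–355, v 153–166 and v 199–215. That is within about 2 px of where a level, seated spindle should appear, and it fits the 12 mm drop felt between the lips and the throat bottom. I'm handing in.

```bash
python3 -c "
from station import manip; print(manip.finish_job())"
```

```text
the job is handed in; nothing more can be done
None
```

The spindle with the label roll is hanging at the bottom of both hook throats and the job is handed in; I inferred that the keepers shut from the 12 mm drop to the throat bottom and did not see them.

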